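# Wind the decorating wheel half-way round

### The job

Take the aluminium crank with the green handle, fit its square socket fully down over the brass square shaft of the geared decorating wheel, and wind it two full turns clockwise (seen from above), so that the plate goes half-way round and its blank edge faces the shaft. Then let go and leave the crank seated on the shaft; do not touch the plate, and leave the dark round-bored crank, the glaze jar and the mug where they are.

Things in the scene. Friction and masses are not known exactly. Their poses are not given: they have to be found in the camera images.
- crank_handle (a point): Half-way up the right crank's upright round green handle: 24 mm across, 12.5 to 72.5 mm above the crank's flat underside (this point: 45 mm). The handle spins on its axis with slight friction (0.02 N m): in fixed fingers the crank can swing round it, yet keeps its angle when carried smoothly. x points along the arm from socket to handle, z up. The aluminium crank lies flat; 0.21 kg.
- crank_socket (a point): Centre of the right crank's square hole, at its underside. Axes as crank_handle, whose axis is 60 mm along +x. The hole, 30 mm square with sides along x and y, goes right through a 48 mm square hub 26 mm tall; the arm is 12 mm thick.
- shaft_seat (a point): On the upright brass shaft's axis, atop its round collar (72 mm across, 50 mm above the table) where the crank's underside rests when fully down. Shaft: 24 mm square, straight for 22 mm, then tapering in 14 mm to a 12 mm square top. At joint shaft = 0 its sides lie along this point's x and y; any quarter turn fits, 3 mm clearance each side, 15 degrees play. Grey gearbox 110 mm square, 40 tall.
- shaft (a joint): Shaft angle, rad: 0 at the start, growing clockwise seen from above; 12.57 is two full turns. Stays where left (friction 0.12 N m). Geared 4 to 1: the plate wheel turns a quarter turn the same way per shaft turn. The socket's play lets it lag the crank by up to about 15 degrees.
- wheel: Turntable, 200 mm across, centre 220 mm from the shaft along shaft_seat's +x, with a white plate fixed on it (top 59 mm above the table). Origin: centre of the disc's underside, 30 mm above the table. At the start its red pointer and the blue-painted edge face the shaft; at the end the blank edge does.
- round_crank: Bystander: dark steel crank with a round hub (44 mm across, 16 mm bore) and a brown wooden handle, 62 mm tall; does not fit. Origin at its underside under the hub.
- glaze_jar: Bystander: jar of blue glaze, 64 mm across, 80 mm tall, origin at the centre of its underside.
- mug: Bystander: terracotta mug, 80 mm across, 80 mm tall, origin at the centre of its underside.
Mind the look-alikes: they are no part of the job. What is shaped like the part that bears crank_handle but orange or turquoise is not meant.

How it is judged:
On the way, in this order (a step that is already met when the one before it is completed fails the run):
1. the crank is fully down on the shaft before it is wound (horizontal distance between crank_socket and shaft_seat below 0.01 m and z of crank_socket in the frame of shaft_seat below 0.008 m and value of joint shaft below 1 rad), for 0.1 s.
2. the crank, still on the shaft, has wound it through one full turn (horizontal distance between crank_socket and shaft_seat below 0.012 m and z of crank_socket in the frame of shaft_seat below 0.015 m and value of joint shaft above 6.28 rad).
At the end, for the whole second after the job is handed in: The shaft stands at two full turns clockwise (12.57 rad, give or take 1.15 rad), still; the crank is seated on it, upright within 11 degrees, its socket within 10 mm of the shaft's axis and of the collar (value of joint shaft between 11.4 and 13.8 rad and horizontal distance between crank_socket and shaft_seat below 0.01 m and z of crank_socket in the frame of shaft_seat below 0.01 m and angle between crank_socket's own z axis and vertical below 0.2 rad and velocity of joint shaft between -0.1 and 0.1 rad/s); the robot touches nothing.
It fails at once if the dark round-bored crank is moved more than 40 mm (distance of round_crank from where it was at the start of the episode above 0.04 m).
It fails at once if the glaze jar is moved more than 40 mm (distance of glaze_jar from where it was at the start of the episode above 0.04 m).
It fails at once if the mug is moved more than 40 mm (distance of mug from where it was at the start of the episode above 0.04 m).
It fails at once if the plate or its wheel is pushed by the robot (contact force between any of the fingers, the arm and wheel above 2 N).
It also fails if it takes over 72 s, if anything falls off the work surface, if the arm or the gripper's body presses on something with over 40 N, if the wrist force passes 120 N, or if a joint passes its speed limit or range.

### The arm

A 6-joint arm with a two-finger parallel gripper is mounted at the origin on the work surface. World frame = base frame: x ahead of the robot, y to its left, z up, the work surface at z = 0. Lengths are in m, angles in rad, forces in N, time in s.
With the tool pointing down it reaches from about 0.4 to 0.825 m from the base axis. Payload 7 kg.
Tool frame: the origin (TCP) lies midway between the tips of the shut fingers; the grasp point (between the pads) lies hold_point_z behind it (hold_point_z is the distance from the TCP to the grasp point, in m); z points along the fingers, y is the line along which they close (so a half turn about z gives the same grasp; the last joint's range is limited). The gripper opens to 88 mm and grips with 3 to 60 N. Pads are 19 mm wide; open, the fingers measure 130 mm over their backs; the gripper's body (78 mm by 193 mm) begins 47 mm behind the grasp point.
Start: joints at [-1.026, 0.359, 0.012, 0, -1.224, -0.288], TCP at [0.171, -0.653, 0.227] pointing down, gripper open.
Joint ranges: [-3.07, 3.07], [-1.43, 2.12], [-1.02, 1.25], [-3.03, 1.67], [-3.05, -0], [-3.03, 3.03]. Speed limits (rad/s): [2.39, 2.39, 3.01, 3.14, 3.14, 3.14].

### API

Orientations are given as [roll, pitch, yaw] about the fixed x, y, z axes, in that order (R = Rz(yaw) Ry(pitch) Rx(roll)).
In Python, from station import * gives the robot as it stands.
- The arm moves only by the tool apply_moves, never from a script. Its argument "steps" is a list of rows, each an object with "translation": the shift along the world's x, y, z scaled (see below), a list of three; "rotation": the turn, a rotation vector about the world's x, y, z scaled (see below), a list of three. A call has exactly 10 rows; each row is the pose to reach, as a shift and turn from the pose commanded when the call began; what a row does not reach only later rows make up. The controller multiplies each number of a shift by 250 mm and each number of a turn by 30 degrees. A row lasts 1/12 s, in which the tool goes at most 41.7 mm and 7.16 degrees, less where a joint would pass 70% of its speed; a pose out of reach is approached as far as the arm can. A call with a number of a shift or a turn outside -1 to 1 is refused whole. A call with a gripper value outside its range is refused whole. "jaw" is the closure, from -1 (fully open) to 1 (shut), so that 0 is half open, set as the call begins (left out, the last holds). The fingers move at their own pace and stop on an object; "newtons" is the grip in N (left out, the last holds). Time passes only in rows, so rows that repeat a pose let the fingers close, or fill a call up. It gives the time, the measured TCP pose, the force, the opening and the grip force at its end, in the units of the state.
- get_state(): the state, without advancing time (a new reading comes with each control period).
- grab_frame(name): name is "scene" or "top"; returns the picture (384x512x3 uint8, blue, green, red); there is no depth.
- camera_model(name): a dict with "fx", "fy", "cx", "cy" (pixels), "xyz" and "rotation" of the camera in the world. Camera axes: x right, y down, z forward; pixel columns grow to the right and rows downward; lengths in m; the calibration is good to about 2 mm. A picture is of the moment at which its call begins. camera_model takes no time and is no camera call.
- job_done(): hands the job in; it is judged then, once.
The state is a dict: "t": time; "q": joint angles; "qd": joint speeds; "joint_efforts": joint torques, N m; "eef_pos": TCP position; "ee_rot": TCP orientation; "force": force on the tool from outside, world axes, zero at the start; "moment": the same for the moment, N m; "width": finger opening in m; "gripper_force": force on a finger pad.
Only numpy, scipy, OpenCV 4.12 (cv2) and the standard library are available. Lean on these libraries where they do the work, as an engineer would, in place of code of your own. Each camera call takes 0.05 s, during which the arm holds its last target. There are 200 camera calls.

## Working session

There is one attempt and no reset: what is moved stays moved. The work goes in short steps, Python scripts to look and compute and a tool call to move; the robot and the scene stay as the last step left them, time stands still between calls to the robot, and variables do not carry over. Pictures are saved under pics/ and viewed, at most 10 in all, crops included, and the job is handed in when it is done.

Besides the shell and the picture viewer there is one more tool, called after "Emit:" as name(argument=value, ...) on one line, values as JSON. apply_moves: Moves the arm, as the interface text tells. Shifts and turns lie within -1 to 1; 1 stands for 250 mm of shift or 30 degrees of turn. Its arguments: {"type":"object","properties":{"steps":{"type":"array"},"jaw":{"type":"number"},"newtons":{"type":"number"}},"required":["steps"]}

```bash
mkdir -p pics
python3 - <<'E'
from station import *
import cv2,json
s=get_state();print(s)
for n in("scene","top"):
    cv2.imwrite(f"pics/{n}0.png",grab_frame(n));print(n,camera_model(n))
E
```

```text
{'t': 0.0, 'q': array([-1.02587270e+00,  3.59350970e-01,  1.10818378e-02, -3.61301034e-04,
       -1.22414443e+00, -2.88086053e-01]), 'qd': array([-0.00031988, -0.0010472 , -0.00036071,  0.00139045,  0.00074218,
       -0.0001711 ]), 'joint_efforts': array([ 3.51971694e-04, -5.82717919e+01,  2.93067473e+01,  6.99775279e+00,
        6.99288736e-03, -1.31287738e-04]), 'eef_pos': array([ 0.1713052 , -0.65238593,  0.22565393]), 'ee_rot': array([ 3.13994556e+00, -1.33876398e-04, -2.88487800e+00]), 'force': array([ 1.33005999, -0.4727732 ,  0.03497038]), 'moment': array([-0.01174861, -0.0031692 ,  0.02315693]), 'gripper_force': 0.0, 'width': 0.08767820566474907}
scene {'fx': 418.7779927533744, 'fy': 418.7779927533744, 'cx': 263.65769422378213, 'cy': 195.7219486045456, 'xyz': array([1.38519259, 0.39659263, 0.95126164]), 'rotation': array([-2.3506499 , -0.01888878,  2.01542212])}
top {'fx': 423.14223089777414, 'fy': 423.14223089777414, 'cx': 259.89456801276964, 'cy': 193.61655606084406, 'xyz': array([0.47825045, 0.01510481, 1.20534481]), 'rotation': array([-3.07166518,  0.00663117, -1.58235656])}
```

View pics/top0.png

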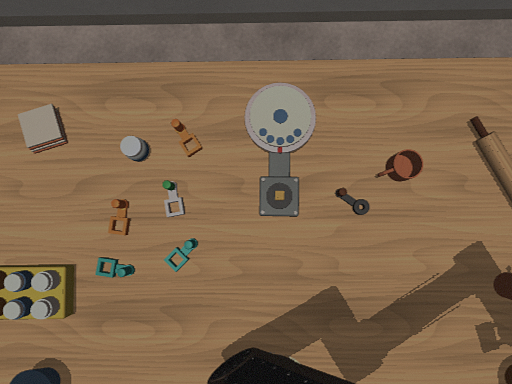

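View pics/scene0.png

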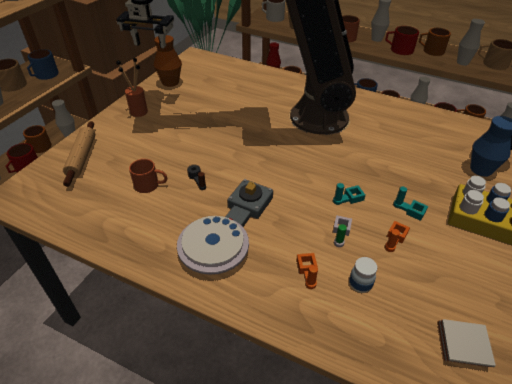

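The top view shows five lookalikes. The aluminium crank with the green handle is at about (174,200). The orange cranks are at (186,138) and (119,216), and the turquoise ones at (115,268) and (182,255). The dark crank is at (353,202). I choose the crank at (174,200) and check it in a crop.

```bash
cat > h.py <<'E'
from station import *
import numpy as np, cv2
from scipy.spatial.transform import Rotation as R
def cam(n):
    c=camera_model(n); r=np.array(c["rotation"])
    return c,R.from_euler('xyz',r).as_matrix(),np.array(c["xyz"])
def ray(n,u,v,z):
    c,M,p=cam(n); d=M@np.array([(u-c["cx"])/c["fx"],(v-c["cy"])/c["fy"],1]); return p+d*(z-p[2])/d[2]
def proj(n,X):
    c,M,p=cam(n); d=M.T@(np.array(X)-p); return np.array([c["fx"]*d[0]/d[2]+c["cx"],c["fy"]*d[1]/d[2]+c["cy"]])
def mean(n,k=6): return np.mean([grab_frame(n).astype(float) for _ in range(k)],0).astype(np.uint8)
E
python3 - <<'E'
from h import *
t=cv2.imread("pics/top0.png");s=cv2.imread("pics/scene0.png")
f=lambda a,x,y,w,h:cv2.resize(a[y:y+h,x:x+w],(400,300),interpolation=cv2.INTER_CUBIC)
cv2.imwrite("pics/crop.png",np.vstack([np.hstack([f(t,144,170,64,48),f(t,248,171,64,48)]),np.hstack([f(s,310,205,64,48),f(s,218,171,64,48)])]))
def green(im):
    h=cv2.cvtColor(im,cv2.COLOR_BGR2HSV);return cv2.inRange(h,(50,110,30),(75,255,255))
for n,im in(("top",t),("scene",s)):
    k,l,st,ce=cv2.connectedComponentsWithStats(green(im))
    print(n,[(st[i].tolist(),ce[i].round(1).tolist()) for i in range(1,k) if st[i][4]>15])
print(ray("top",279.5,195.5,.086),ray("top",174,207,0.026),ray("top",168,184.5,0.0725),ray("top",280,116,.059))
E
```

```text
top [([163, 181, 12, 9, 75], [168.0, 184.9])]
scene [([168, 0, 48, 35, 882], [194.0, 10.5]), ([228, 0, 13, 21, 146], [233.2, 7.2]), ([336, 224, 10, 19, 132], [340.7, 232.8])]
[ 0.55110533 -0.03027745  0.086     ] [0.5263737  0.26217277 0.026     ] [0.58525281 0.26876296 0.0725    ] [ 0.77193822 -0.03598883  0.059     ]
```

View pics/crop.png

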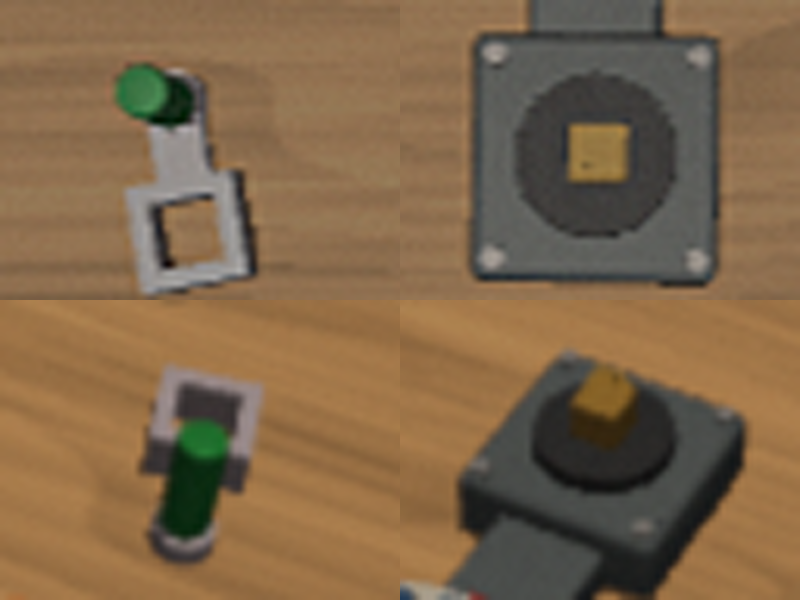

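The crop confirms the choice. The crank has a green handle (top at about 166.3,184.3), an aluminium arm and a square hub centred near (174,206.3). The shaft is centred near (279,195.3) and its sides lie along the gearbox.

Run:
```python
from h import *
import station
print([k for k in dir(station) if not k.startswith('_')][:40], getattr(station,'hold_point_z',None))
h=ray("top",166.5,184.4,.0725);k=ray("top",174,206.3,.026)
print("handle",h,"hub",k,"len",np.hypot(*(h-k)[:2]),"yaw",np.degrees(np.arctan2(*(h-k)[1::-1])))
for u,v,z in((279.3,195,.075),(278.9,195.3,.05),(278.9,195.5,.04)):print("shaft",ray("top",u,v,z))
# gearbox screw edge yaw, hub edge yaws
g=lambda x,y,ox,oy:(ox+(x+.5)/6.25-.5,oy+(y+.5)/6.25-.5)
def yaw(a,b,o,z):
    d=ray("top",*g(*b,*o),z)-ray("top",*g(*a,*o),z);return np.degrees(np.arctan2(d[1],d[0]))
print("box",yaw((91,257),(95,52),(248,171),.04),yaw((297,260),(300,55),(248,171),.04),yaw((300,55),(95,52),(248,171),.04)-90)
print("hub",yaw((145,292),(126,188),(144,170),.026),yaw((240,170),(126,188),(144,170),.026)-90)
print("scene handle px",proj("scene",h),"seen 342.3 227","hub",proj("scene",k),"shaft top",proj("scene",[.551,-.03,.086]),"seen ~315",)
```

```text
['Unreachable', 'camera_model', 'get_state', 'grab_frame', 'hold_point_z', 'job_done'] 0.0188
handle [0.58557231 0.27280742 0.0725    ] hub [0.52832869 0.26217794 0.026     ] len 0.05822213518123385 yaw 10.51935669769824
shaft [ 0.55316867 -0.03020816  0.075     ]
shaft [ 0.55401637 -0.03010438  0.05      ]
shaft [ 0.55411919 -0.03048755  0.04      ]
box -1.8020076691367828 -1.8336426754934725 -1.5448126186227285
hub 10.570152485354487 8.311087327882063
scene handle px [340.67442781 225.29946685] seen 342.3 227 hub [340.92347551 221.45005754] shaft top [249.63668564 181.31600386] seen ~315
```

Emit:
apply_moves(steps=[{"translation":[0.04,0.09,0],"rotation":[0,0,0.07]},{"translation":[0.08,0.18,0],"rotation":[0,0,0.14]},{"translation":[0.12,0.28,0],"rotation":[0,0,0.21]},{"translation":[0.16,0.37,0],"rotation":[0,0,0.28]},{"translation":[0.21,0.46,0],"rotation":[0,0,0.35]},{"translation":[0.25,0.55,0],"rotation":[0,0,0.42]},{"translation":[0.29,0.65,0],"rotation":[0,0,0.49]},{"translation":[0.33,0.74,0],"rotation":[0,0,0.56]},{"translation":[0.37,0.83,0],"rotation":[0,0,0.63]},{"translation":[0.415,0.925,0],"rotation":[0,0,0.71]}], jaw=-1)

```text
t: 0.93
eef_pos: [0.2752, -0.4204, 0.2263]
ee_rot: [3.141, -0.0, -2.512]
force: [0.1, -0.0, 0.6]
width: 0.0874
gripper_force: 0.0
```

Emit:
apply_moves(steps=[{"translation":[0.04,0.09,0],"rotation":[0,0,0.07]},{"translation":[0.08,0.18,0],"rotation":[0,0,0.14]},{"translation":[0.12,0.28,0],"rotation":[0,0,0.21]},{"translation":[0.16,0.37,0],"rotation":[0,0,0.28]},{"translation":[0.21,0.46,0],"rotation":[0,0,0.35]},{"translation":[0.25,0.55,0],"rotation":[0,0,0.42]},{"translation":[0.29,0.65,0],"rotation":[0,0,0.49]},{"translation":[0.33,0.74,0],"rotation":[0,0,0.56]},{"translation":[0.37,0.83,0],"rotation":[0,0,0.63]},{"translation":[0.415,0.925,0],"rotation":[0,0,0.71]}])

```text
t: 1.77
eef_pos: [0.3788, -0.1892, 0.2265]
ee_rot: [3.141, 0.0, -2.14]
force: [1.0, 0.5, -1.0]
width: 0.0876
gripper_force: 0.0
```

Emit:
apply_moves(steps=[{"translation":[0.04,0.09,0],"rotation":[0,0,0.07]},{"translation":[0.08,0.18,0],"rotation":[0,0,0.14]},{"translation":[0.12,0.28,0],"rotation":[0,0,0.21]},{"translation":[0.16,0.37,0],"rotation":[0,0,0.28]},{"translation":[0.21,0.46,0],"rotation":[0,0,0.35]},{"translation":[0.25,0.55,0],"rotation":[0,0,0.42]},{"translation":[0.29,0.65,0],"rotation":[0,0,0.49]},{"translation":[0.33,0.74,0],"rotation":[0,0,0.56]},{"translation":[0.37,0.83,0],"rotation":[0,0,0.63]},{"translation":[0.415,0.925,0],"rotation":[0,0,0.71]}])

```text
t: 2.6
eef_pos: [0.4826, 0.042, 0.2264]
ee_rot: [3.141, -0.0, -1.768]
force: [-0.4, -0.6, -1.1]
width: 0.0874
gripper_force: 0.0
```

Emit:
apply_moves(steps=[{"translation":[0.04,0.09,0],"rotation":[0,0,0.07]},{"translation":[0.08,0.18,0],"rotation":[0,0,0.14]},{"translation":[0.12,0.28,0],"rotation":[0,0,0.21]},{"translation":[0.16,0.37,0],"rotation":[0,0,0.28]},{"translation":[0.21,0.46,0],"rotation":[0,0,0.35]},{"translation":[0.25,0.55,0],"rotation":[0,0,0.42]},{"translation":[0.29,0.65,0],"rotation":[0,0,0.49]},{"translation":[0.33,0.74,0],"rotation":[0,0,0.56]},{"translation":[0.415,0.925,0],"rotation":[0,0,0.71]},{"translation":[0.415,0.925,0],"rotation":[0,0,0.71]}])

```text
t: 3.43
eef_pos: [0.5879, 0.276, 0.2253]
ee_rot: [3.142, -0.0, -1.392]
force: [-0.3, -0.5, -0.2]
width: 0.0877
gripper_force: 0.0
```

Emit:
apply_moves(steps=[{"translation":[0,0,-0.04],"rotation":[0,0,0]},{"translation":[0,0,-0.12],"rotation":[0,0,0]},{"translation":[0,0,-0.22],"rotation":[0,0,0]},{"translation":[0,0,-0.32],"rotation":[0,0,0]},{"translation":[0,0,-0.42],"rotation":[0,0,0]},{"translation":[0,0,-0.52],"rotation":[0,0,0]},{"translation":[0,0,-0.62],"rotation":[0,0,0]},{"translation":[0,0,-0.7],"rotation":[0,0,0]},{"translation":[0,0,-0.745],"rotation":[0,0,0]},{"translation":[0,0,-0.76],"rotation":[0,0,0]}])

```text
t: 4.27
eef_pos: [0.5849, 0.2705, 0.034]
ee_rot: [3.138, -0.002, -1.399]
force: [0.7, 0.6, 0.2]
width: 0.0878
gripper_force: 0.0
```

Emit:
apply_moves(steps=[{"translation":[0,0,0],"rotation":[0,0,0]},{"translation":[0,0,0],"rotation":[0,0,0]},{"translation":[0,0,0],"rotation":[0,0,0]},{"translation":[0,0,0],"rotation":[0,0,0]},{"translation":[0,0,0],"rotation":[0,0,0]},{"translation":[0,0,0],"rotation":[0,0,0]},{"translation":[0,0,0],"rotation":[0,0,0]},{"translation":[0,0,0],"rotation":[0,0,0]},{"translation":[0,0,0],"rotation":[0,0,0]},{"translation":[0,0,0],"rotation":[0,0,0]}], jaw=1, newtons=35)

```text
t: 5.1
eef_pos: [0.5864, 0.2721, 0.0366]
ee_rot: [3.142, -0.0, -1.398]
force: [0.0, 0.1, -0.2]
width: 0.0262
gripper_force: 0.0
```

Run:
```python
from h import *
s=get_state();print(s['t'],s['eef_pos'],s['ee_rot'],s['width'],s['gripper_force'],s['q'])
t=grab_frame("top");c=grab_frame("scene")
f=lambda a,x,y,w,h:cv2.resize(a[y:y+h,x:x+w],(400,300),interpolation=cv2.INTER_CUBIC)
cv2.imwrite("pics/g.png",np.hstack([f(t,128,158,96,72),f(c,290,180,96,72)]))
```

```text
5.1 [0.58639761 0.27213337 0.03655796] [ 3.14154778e+00 -1.71777436e-05 -1.39778664e+00] 0.026185409607331882 0.0 [ 7.35716907e-01  4.82584885e-01 -2.70626697e-01 -1.28964489e-05
 -8.17631861e-01 -5.62698400e-01]
```

View pics/g.png

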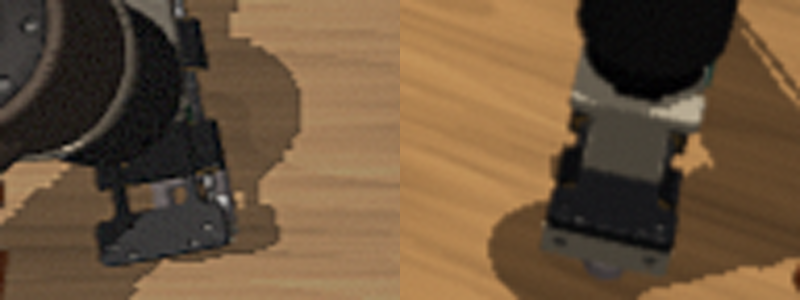

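The crop shows the gripper over the handle, with the crank mostly hidden beneath it. The fingers are at 26 mm and still closing. Next I let them grip, then lift.

Emit:
apply_moves(steps=[{"translation":[0,0,0],"rotation":[0,0,0]},{"translation":[0,0,0],"rotation":[0,0,0]},{"translation":[0,0,0],"rotation":[0,0,0]},{"translation":[0,0,0.01],"rotation":[0,0,0]},{"translation":[0,0,0.03],"rotation":[0,0,0]},{"translation":[0,0,0.06],"rotation":[0,0,0]},{"translation":[0,0,0.1],"rotation":[0,0,0]},{"translation":[0,0,0.14],"rotation":[0,0,0]},{"translation":[0,0,0.17],"rotation":[0,0,0]},{"translation":[0,0,0.2],"rotation":[0,0,0]}])

```text
t: 6.03
eef_pos: [0.5867, 0.2724, 0.0881]
ee_rot: [-3.14, 0.001, -1.398]
force: [-0.3, 0.8, -1.8]
width: 0.0233
gripper_force: 35.0
```

Emit:
apply_moves(steps=[{"translation":[0,0,0.03],"rotation":[0,0,0]},{"translation":[0,0,0.06],"rotation":[0,0,0]},{"translation":[0,0,0.1],"rotation":[0,0,0]},{"translation":[0,0,0.14],"rotation":[0,0,0]},{"translation":[0,0,0.18],"rotation":[0,0,0]},{"translation":[0,0,0.22],"rotation":[0,0,0]},{"translation":[0,0,0.25],"rotation":[0,0,0]},{"translation":[0,0,0.27],"rotation":[0,0,0]},{"translation":[0,0,0.28],"rotation":[0,0,0]},{"translation":[0,0,0.28],"rotation":[0,0,0]}])

```text
t: 6.87
eef_pos: [0.5866, 0.2723, 0.1572]
ee_rot: [-3.141, 0.0, -1.398]
force: [0.3, -0.1, -0.6]
width: 0.0234
gripper_force: 35.0
```

Emit:
apply_moves(steps=[{"translation":[0,-0.015,0],"rotation":[0,0,-0.005]},{"translation":[0.004,-0.045,0],"rotation":[0,0,-0.015]},{"translation":[0.008,-0.09,0],"rotation":[0,0,-0.03]},{"translation":[0.014,-0.15,0],"rotation":[0,0,-0.048]},{"translation":[0.02,-0.22,0],"rotation":[0,0,-0.07]},{"translation":[0.027,-0.295,0],"rotation":[0,0,-0.094]},{"translation":[0.034,-0.375,0],"rotation":[0,0,-0.12]},{"translation":[0.041,-0.455,0],"rotation":[0,0,-0.145]},{"translation":[0.048,-0.535,0],"rotation":[0,0,-0.17]},{"translation":[0.056,-0.615,0],"rotation":[0,0,-0.195]}])

```text
t: 7.7
eef_pos: [0.6001, 0.1156, 0.1566]
ee_rot: [3.141, -0.0, -1.502]
force: [-0.5, -0.4, -1.2]
width: 0.0233
gripper_force: 35.0
```

Emit:
apply_moves(steps=[{"translation":[0.008,-0.08,0],"rotation":[0,0,-0.025]},{"translation":[0.015,-0.16,0],"rotation":[0,0,-0.05]},{"translation":[0.022,-0.24,0],"rotation":[0,0,-0.075]},{"translation":[0.029,-0.32,0],"rotation":[0,0,-0.1]},{"translation":[0.036,-0.395,0],"rotation":[0,0,-0.124]},{"translation":[0.043,-0.465,0],"rotation":[0,0,-0.148]},{"translation":[0.049,-0.525,0],"rotation":[0,0,-0.168]},{"translation":[0.053,-0.57,0],"rotation":[0,0,-0.184]},{"translation":[0.055,-0.595,0],"rotation":[0,0,-0.193]},{"translation":[0.056,-0.603,0],"rotation":[0,0,-0.195]}])

```text
t: 8.53
eef_pos: [0.6141, -0.034, 0.1565]
ee_rot: [3.141, -0.0, -1.604]
force: [0.1, 0.5, -2.0]
width: 0.0236
gripper_force: 35.0
```

Run:
```python
from h import *
t=grab_frame("top");c=grab_frame("scene")
s=get_state();print(s['t'],s['eef_pos'],s['ee_rot'],s['width'],s['gripper_force'])
f=lambda a,x,y,w,h:cv2.resize(a[y:y+h,x:x+w],(400,300),interpolation=cv2.INTER_CUBIC)
cv2.imwrite("pics/o.png",np.vstack([np.hstack([f(t,232,147,96,72),f(t,248,171,64,48)]),np.hstack([f(c,190,130,112,84),f(c,218,161,64,48)])]))
```

```text
8.6333 [ 0.6142829  -0.03280395  0.1565187 ] [ 3.14153619e+00  7.82401529e-05 -1.60274484e+00] 0.02382051499904754 34.999451637268066
```

View pics/o.png

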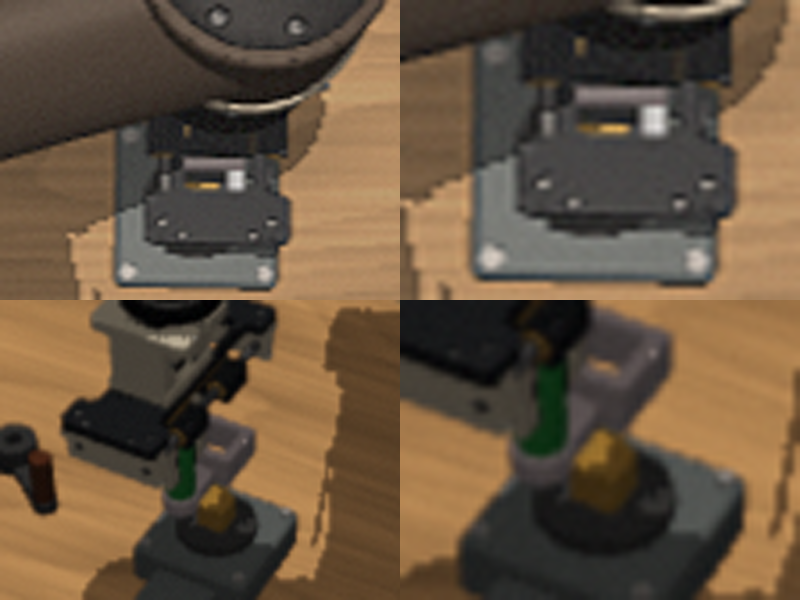

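The crop shows the crank held upright and level beside the shaft, with the hub partly visible in the scene view near crop (620,370). I overlay the predicted hub outline to check its angle.

Run:
```python
from h import *
c=grab_frame("scene");K=8;ox,oy,w,h_=225,155,50,37
im=cv2.resize(c[oy:oy+h_,ox:ox+w],None,fx=K*2,fy=K*2,interpolation=cv2.INTER_CUBIC)[:592,:800]
H=np.array([.6143,-.0328])
def draw(yaw,col):
    a=np.radians(yaw);e=np.array([np.cos(a),np.sin(a)]);n=np.array([-e[1],e[0]]);S=H-.06*e
    for r in(.024,.015):
        P=[proj("scene",[*(S+r*(i*e+j*n)),.146])+[1,2] for i,j in((1,1),(1,-1),(-1,-1),(-1,1))]
        P=(((np.array(P)-[ox,oy]+.5)*16)-.5).round().astype(int)
        cv2.polylines(im,[P],True,col,1)
draw(-1.7,(0,255,0));draw(8,(0,0,255));draw(-11,(255,255,0))
cv2.imwrite("pics/ov.png",im)
```

```text
(no output)
```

View pics/ov.png

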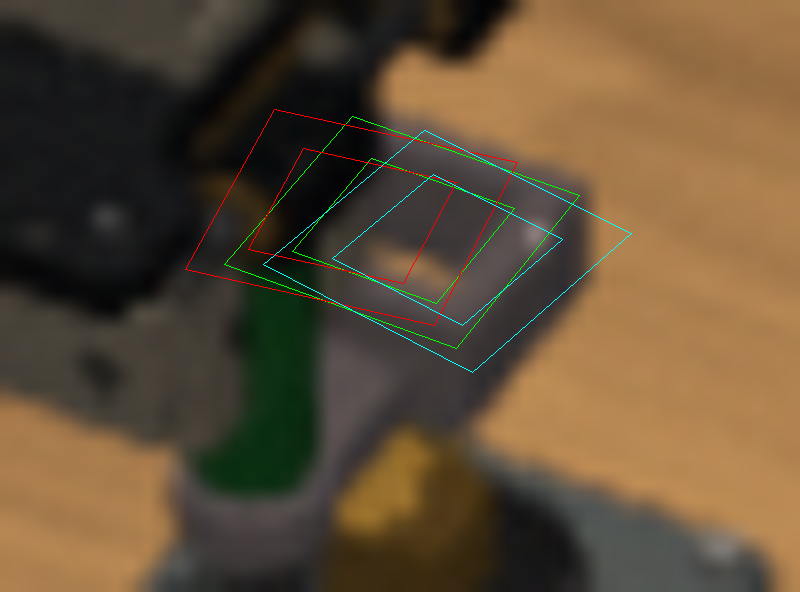

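The hub outline matches the predicted angle of -1.7° to within about 2° and 1.5 mm, so I lower the crank.

Emit:
apply_moves(steps=[{"translation":[0,0,-0.02],"rotation":[0,0,0]},{"translation":[0,0,-0.05],"rotation":[0,0,0]},{"translation":[0,0,-0.08],"rotation":[0,0,0]},{"translation":[0,0,-0.11],"rotation":[0,0,0]},{"translation":[0,0,-0.13],"rotation":[0,0,0]},{"translation":[0,0,-0.15],"rotation":[0,0,0]},{"translation":[0,0,-0.17],"rotation":[0,0,0]},{"translation":[0,0,-0.18],"rotation":[0,0,0]},{"translation":[0,0,-0.19],"rotation":[0,0,0]},{"translation":[0,0,-0.2],"rotation":[0,0,0]}])

```text
t: 9.52
eef_pos: [0.6146, -0.0324, 0.1065]
ee_rot: [-3.141, -0.0, -1.602]
force: [0.8, -0.1, -1.9]
width: 0.0231
gripper_force: 35.0
```

Emit:
apply_moves(steps=[{"translation":[0,0,-0.01],"rotation":[0,0,0]},{"translation":[0,0,-0.02],"rotation":[0,0,0]},{"translation":[0,0,-0.03],"rotation":[0,0,0]},{"translation":[0,0,-0.04],"rotation":[0,0,0]},{"translation":[0,0,-0.05],"rotation":[0,0,0]},{"translation":[0,0,-0.06],"rotation":[0,0,0]},{"translation":[0,0,-0.07],"rotation":[0,0,0]},{"translation":[0,0,-0.075],"rotation":[0,0,0]},{"translation":[0,0,-0.075],"rotation":[0,0,0]},{"translation":[0,0,-0.075],"rotation":[0,0,0]}])

```text
t: 10.35
eef_pos: [0.6144, -0.0323, 0.0878]
ee_rot: [3.141, -0.0, -1.602]
force: [0.6, 0.1, -2.0]
width: 0.0231
gripper_force: 35.0
```

Emit:
apply_moves(steps=[{"translation":[0,0,-0.004],"rotation":[0,0,0]},{"translation":[0,0,-0.006],"rotation":[0,0,0]},{"translation":[0,0,-0.006],"rotation":[0,0,0]},{"translation":[0,0,-0.006],"rotation":[0,0,0]},{"translation":[0,0,-0.006],"rotation":[0,0,0]},{"translation":[0,0,-0.006],"rotation":[0,0,0]},{"translation":[0,0,-0.006],"rotation":[0,0,0]},{"translation":[0,0,-0.006],"rotation":[0,0,0]},{"translation":[0,0,-0.006],"rotation":[0,0,0]},{"translation":[0,0,-0.006],"rotation":[0,0,0]}])

```text
t: 11.18
eef_pos: [0.6147, -0.0323, 0.0865]
ee_rot: [-3.141, 0.0, -1.602]
force: [1.1, -0.4, 1.2]
width: 0.023
gripper_force: 35.0
```

Run:
```python
from h import *
t=grab_frame("top");c=grab_frame("scene")
s=get_state();print(s['t'],s['eef_pos'],s['force'],s['q'])
f=lambda a,x,y,w,h:cv2.resize(a[y:y+h,x:x+w],(400,300),interpolation=cv2.INTER_CUBIC)
cv2.imwrite("pics/s.png",np.hstack([f(t,248,171,64,48),f(c,210,153,80,60)]))
for k in range(30):
    pass
# clockwise arc from azimuth a0, 12deg steps, three calls per turn, units of 250 mm
for a0 in(0,-120,-240):
    a=np.radians(a0-1.7-12*np.arange(11)); p=.24*np.c_[np.cos(a),np.sin(a)]; print((p-p[0])[1:].round(3).tolist())
```

```text
11.2833 [ 0.61468196 -0.03231759  0.08652034] [0.96519997 0.08569699 1.18903516] [ 2.64437996e-01  3.82963796e-01 -2.99194477e-01  1.76271757e-04
 -8.88125017e-01 -2.95562624e-01]
[[-0.007, -0.05], [-0.024, -0.097], [-0.05, -0.14], [-0.085, -0.176], [-0.126, -0.204], [-0.173, -0.223], [-0.222, -0.232], [-0.272, -0.231], [-0.321, -0.219], [-0.366, -0.197]]
[[-0.04, 0.031], [-0.072, 0.069], [-0.096, 0.113], [-0.11, 0.161], [-0.114, 0.211], [-0.107, 0.261], [-0.09, 0.308], [-0.064, 0.351], [-0.029, 0.387], [0.012, 0.416]]
[[0.046, 0.019], [0.096, 0.028], [0.146, 0.027], [0.195, 0.015], [0.24, -0.007], [0.28, -0.038], [0.312, -0.076], [0.336, -0.12], [0.35, -0.168], [0.354, -0.218]]
```

View pics/s.png

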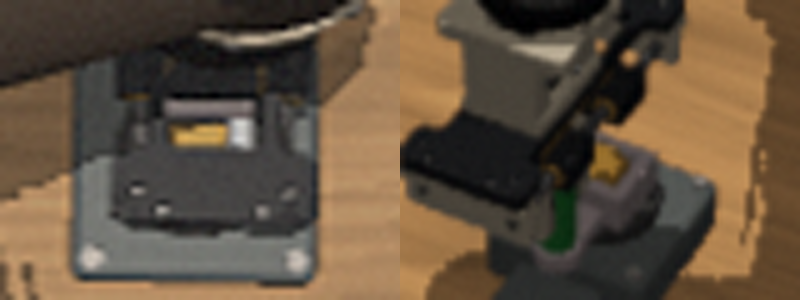

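The picture shows the hub down on the collar with the brass top showing through the hole, and the arm pointing at the plate. I wind now in 12° steps.

Emit:
apply_moves(steps=[{"translation":[-0.007,-0.05,0],"rotation":[0,0,0]},{"translation":[-0.024,-0.097,0],"rotation":[0,0,0]},{"translation":[-0.05,-0.14,0],"rotation":[0,0,0]},{"translation":[-0.085,-0.176,0],"rotation":[0,0,0]},{"translation":[-0.126,-0.204,0],"rotation":[0,0,0]},{"translation":[-0.173,-0.223,0],"rotation":[0,0,0]},{"translation":[-0.222,-0.232,0],"rotation":[0,0,0]},{"translation":[-0.272,-0.231,0],"rotation":[0,0,0]},{"translation":[-0.321,-0.219,0],"rotation":[0,0,0]},{"translation":[-0.366,-0.197,0],"rotation":[0,0,0]}])

```text
t: 12.12
eef_pos: [0.5212, -0.0827, 0.0865]
ee_rot: [-3.141, -0.0, -1.603]
force: [4.0, 1.4, -0.2]
width: 0.0238
gripper_force: 35.0
```

Emit:
apply_moves(steps=[{"translation":[-0.04,0.031,0],"rotation":[0,0,0]},{"translation":[-0.072,0.069,0],"rotation":[0,0,0]},{"translation":[-0.096,0.113,0],"rotation":[0,0,0]},{"translation":[-0.11,0.161,0],"rotation":[0,0,0]},{"translation":[-0.114,0.211,0],"rotation":[0,0,0]},{"translation":[-0.107,0.261,0],"rotation":[0,0,0]},{"translation":[-0.09,0.308,0],"rotation":[0,0,0]},{"translation":[-0.064,0.351,0],"rotation":[0,0,0]},{"translation":[-0.029,0.387,0],"rotation":[0,0,0]},{"translation":[0.012,0.416,0],"rotation":[0,0,0]}])

```text
t: 12.95
eef_pos: [0.525, 0.0215, 0.0863]
ee_rot: [3.14, -0.003, -1.601]
force: [5.4, -15.2, 1.1]
width: 0.0235
gripper_force: 35.0
```

Emit:
apply_moves(steps=[{"translation":[0.046,0.019,0],"rotation":[0,0,0]},{"translation":[0.096,0.028,0],"rotation":[0,0,0]},{"translation":[0.146,0.027,0],"rotation":[0,0,0]},{"translation":[0.195,0.015,0],"rotation":[0,0,0]},{"translation":[0.24,-0.007,0],"rotation":[0,0,0]},{"translation":[0.28,-0.038,0],"rotation":[0,0,0]},{"translation":[0.312,-0.076,0],"rotation":[0,0,0]},{"translation":[0.336,-0.12,0],"rotation":[0,0,0]},{"translation":[0.35,-0.168,0],"rotation":[0,0,0]},{"translation":[0.354,-0.219,0],"rotation":[0,0,0]}])

```text
t: 13.78
eef_pos: [0.6141, -0.0318, 0.0864]
ee_rot: [3.141, 0.0, -1.601]
force: [0.7, 3.6, 3.9]
width: 0.0236
gripper_force: 35.0
```

Run:
```python
from h import *
c=grab_frame("scene");t=grab_frame("top")
s=get_state();print(s['t'],s['eef_pos'],s['force'])
f=lambda a,x,y,w,h:cv2.resize(a[y:y+h,x:x+w],(400,300),interpolation=cv2.INTER_CUBIC)
cv2.imwrite("pics/w1.png",np.hstack([f(t,216,75,128,96),f(c,160,150,160,120)]))
```

```text
13.8833 [ 0.61398601 -0.03324256  0.08644642] [ 1.70829403 -2.26616988  3.60563921]
```

View pics/w1.png

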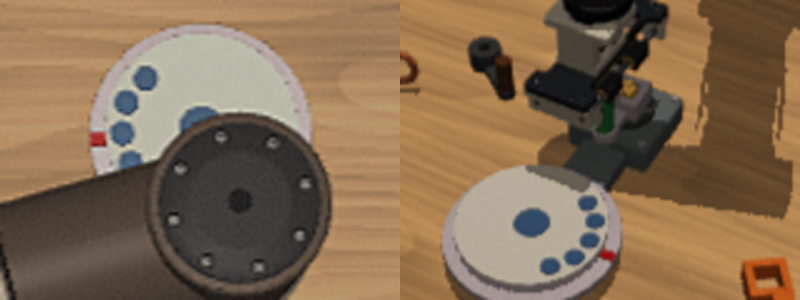

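After one turn, the red pointer has gone a quarter turn clockwise (crop 98,139) and the crank is still seated. I wind the second turn.

Emit:
apply_moves(steps=[{"translation":[-0.007,-0.05,0],"rotation":[0,0,0]},{"translation":[-0.024,-0.097,0],"rotation":[0,0,0]},{"translation":[-0.05,-0.14,0],"rotation":[0,0,0]},{"translation":[-0.085,-0.176,0],"rotation":[0,0,0]},{"translation":[-0.126,-0.204,0],"rotation":[0,0,0]},{"translation":[-0.173,-0.223,0],"rotation":[0,0,0]},{"translation":[-0.222,-0.232,0],"rotation":[0,0,0]},{"translation":[-0.272,-0.231,0],"rotation":[0,0,0]},{"translation":[-0.321,-0.219,0],"rotation":[0,0,0]},{"translation":[-0.366,-0.197,0],"rotation":[0,0,0]}])

```text
t: 14.72
eef_pos: [0.5213, -0.0827, 0.0864]
ee_rot: [3.141, -0.001, -1.603]
force: [2.7, -0.0, 1.6]
width: 0.0234
gripper_force: 35.0
```

Emit:
apply_moves(steps=[{"translation":[-0.04,0.031,0],"rotation":[0,0,0]},{"translation":[-0.072,0.069,0],"rotation":[0,0,0]},{"translation":[-0.096,0.113,0],"rotation":[0,0,0]},{"translation":[-0.11,0.161,0],"rotation":[0,0,0]},{"translation":[-0.114,0.211,0],"rotation":[0,0,0]},{"translation":[-0.107,0.261,0],"rotation":[0,0,0]},{"translation":[-0.09,0.308,0],"rotation":[0,0,0]},{"translation":[-0.064,0.351,0],"rotation":[0,0,0]},{"translation":[-0.029,0.387,0],"rotation":[0,0,0]},{"translation":[0.012,0.416,0],"rotation":[0,0,0]}])

```text
t: 15.55
eef_pos: [0.5253, 0.0217, 0.0862]
ee_rot: [3.14, -0.003, -1.601]
force: [5.9, -16.6, 0.0]
width: 0.0233
gripper_force: 35.0
```

Emit:
apply_moves(steps=[{"translation":[0.046,0.019,0],"rotation":[0,0,0]},{"translation":[0.096,0.028,0],"rotation":[0,0,0]},{"translation":[0.146,0.027,0],"rotation":[0,0,0]},{"translation":[0.195,0.015,0],"rotation":[0,0,0]},{"translation":[0.24,-0.007,0],"rotation":[0,0,0]},{"translation":[0.28,-0.038,0],"rotation":[0,0,0]},{"translation":[0.312,-0.076,0],"rotation":[0,0,0]},{"translation":[0.336,-0.12,0],"rotation":[0,0,0]},{"translation":[0.35,-0.168,0],"rotation":[0,0,0]},{"translation":[0.354,-0.219,0],"rotation":[0,0,0]}])

```text
t: 16.38
eef_pos: [0.6142, -0.0315, 0.0864]
ee_rot: [3.141, 0.0, -1.601]
force: [-0.6, 2.9, 6.0]
width: 0.0234
gripper_force: 35.0
```

Emit:
apply_moves(steps=[{"translation":[0,-0.02,0],"rotation":[0,0,0]},{"translation":[-0.002,-0.03,0],"rotation":[0,0,0]},{"translation":[-0.002,-0.03,0],"rotation":[0,0,0]},{"translation":[-0.002,-0.03,0],"rotation":[0,0,0]},{"translation":[-0.002,-0.03,0],"rotation":[0,0,0]},{"translation":[-0.002,-0.03,0],"rotation":[0,0,0]},{"translation":[-0.002,-0.03,0],"rotation":[0,0,0]},{"translation":[-0.002,-0.03,0],"rotation":[0,0,0]},{"translation":[-0.002,-0.03,0],"rotation":[0,0,0]},{"translation":[-0.002,-0.03,0],"rotation":[0,0,0]}])

```text
t: 17.22
eef_pos: [0.6136, -0.0395, 0.0864]
ee_rot: [3.141, -0.0, -1.602]
force: [-0.8, -0.1, 4.9]
width: 0.0234
gripper_force: 35.0
```

Emit:
apply_moves(steps=[{"translation":[0,0,0],"rotation":[0,0,0]},{"translation":[0,0,0],"rotation":[0,0,0]},{"translation":[0,0,0],"rotation":[0,0,0]},{"translation":[0,0,0],"rotation":[0,0,0]},{"translation":[0,0,0],"rotation":[0,0,0]},{"translation":[0,0,0],"rotation":[0,0,0]},{"translation":[0,0,0],"rotation":[0,0,0]},{"translation":[0,0,0],"rotation":[0,0,0]},{"translation":[0,0,0],"rotation":[0,0,0]},{"translation":[0,0,0],"rotation":[0,0,0]}], jaw=0.1)

```text
t: 18.05
eef_pos: [0.6139, -0.0399, 0.0863]
ee_rot: [3.142, 0.0, -1.602]
force: [0.3, -0.3, 0.2]
width: 0.0394
gripper_force: 0.0
```

Emit:
apply_moves(steps=[{"translation":[0,0,0.02],"rotation":[0,0,0]},{"translation":[0,0,0.06],"rotation":[0,0,0]},{"translation":[0,0,0.12],"rotation":[0,0,0]},{"translation":[0,0,0.18],"rotation":[0,0,0]},{"translation":[0,0,0.25],"rotation":[0,0,0]},{"translation":[0,0,0.32],"rotation":[0,0,0]},{"translation":[0,0,0.4],"rotation":[0,0,0]},{"translation":[0,0,0.47],"rotation":[0,0,0]},{"translation":[0,0,0.53],"rotation":[0,0,0]},{"translation":[0,0,0.56],"rotation":[0,0,0]}])

```text
t: 18.88
eef_pos: [0.6149, -0.0399, 0.2298]
ee_rot: [-3.138, 0.0, -1.602]
force: [-0.2, -0.0, -0.9]
width: 0.0394
gripper_force: 0.0
```

Emit:
apply_moves(steps=[{"translation":[0,0.05,0],"rotation":[0,0,0]},{"translation":[0,0.15,0],"rotation":[0,0,0]},{"translation":[0,0.27,0],"rotation":[0,0,0]},{"translation":[0,0.4,0],"rotation":[0,0,0]},{"translation":[0,0.52,0],"rotation":[0,0,0]},{"translation":[0,0.65,0],"rotation":[0,0,0]},{"translation":[0,0.77,0],"rotation":[0,0,0]},{"translation":[0,0.88,0],"rotation":[0,0,0]},{"translation":[0,0.95,0],"rotation":[0,0,0]},{"translation":[0,0.98,0],"rotation":[0,0,0]}])

```text
t: 19.72
eef_pos: [0.6133, 0.2078, 0.2255]
ee_rot: [3.141, -0.0, -1.6]
force: [-0.5, -0.6, 0.4]
width: 0.0396
gripper_force: 0.0
```

Run:
```python
from h import *
c=grab_frame("scene");t=grab_frame("top")
f=lambda a,x,y,w,h:cv2.resize(a[y:y+h,x:x+w],(400,300),interpolation=cv2.INTER_CUBIC)
cv2.imwrite("pics/end.png",np.hstack([f(t,200,75,192,144),f(c,130,140,192,144)]))
```

```text
(no output)
```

View pics/end.png

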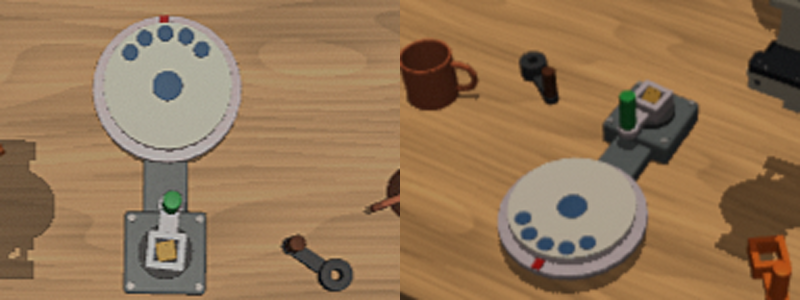

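The pointer now faces away from the shaft (crop 165,18) and the blank edge faces it. The crank is seated, the gripper is clear of everything, and the dark crank and mug are where they were.

```bash
python3 -c "
from station import *
print(job_done())"
```

```text
the job is handed in; nothing more can be done
None
```

I seated the crank on the shaft, wound it two turns clockwise and let go; the last pictures show the plate's blank edge facing the shaft and the crank still seated, and the job is handed in (no verdict came back).

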